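# Return the honed gouge to its own cradle in the revolving stand

### The job

The gouge lying on the brown leather strop is finished; the other one, on the grey oilstone, still has to be honed and stays just as it lies. First turn the revolving stand by the grip on its top until the empty cradle in the finished gouge's colour (red or blue, like the tape round its handle) faces the middle of the gap in the clear guard, then lay the gouge into that cradle through the gap, handle end down against the painted foot stop and cutting edge up, let go, and leave the stand turned like that. Do not knock over or push away the glue bottle, the turned finial or the upright mallet.

Things in the scene. Friction and masses are not known exactly. Their poses are not given: they have to be found in the camera images.
- stand: Revolving gouge stand, fixed: dark round wooden base 324 mm across, on it a turntable of five sloping cradles in a clear guard (radius 156 mm, top 151 mm above the bench) that is open over 90 degrees. Origin on the axis at bench height, z up; the gap's middle is towards -x. Three cradles hold other gouges that cannot come out; their edges reach 240 mm up: keep fingertips above that at the grip.
- turn_grip (a point): Middle of the turning grip on top of the stand's axis, 268 mm above the bench (take it here): a pale wooden bar 62 mm long, 18 mm thick, from 251 to 281 mm up, on a post. Axes turn with the table: y along the bar, x across its 18 mm thickness (the fingers close along x), z up.
- stand_top (a joint): The turntable's angle in the stand's frame, rad, growing counter-clockwise from above. At 0 the red cradle faces the middle of the gap and the grip's axes match the stand's; at -2.513 (two cradle steps of 72 degrees) the blue one faces it. Range -4.0 to 1.5. It turns against a light drag of 0.15 N m and stays where it is left.
- red_cradle (a point): Empty cradle with red foot stop. The point is the foot of its bed, on the bed's surface at the stop, 135 mm from the stand's axis, 64 mm above the bench. x runs up along the bed (rising 55 degrees towards the axis), y across, z square out of the bed (outwards and up). A seated gouge has its axes parallel to these and its origin near x = 100 mm, y = 0, z = 0.
- blue_cradle (a point): Empty cradle with blue foot stop, the same as the red one. In both the bed is 26 mm wide, the stop 24 mm high; painted cheeks 36 mm apart, 16 mm high flank x = 0 to 23 mm, pale ones 36 to 41 mm apart, 20 mm high flank x = 103 to 121 mm; between these the sides are free for the fingers. A gouge let go some mm above the stop slides down to it.
- red_gouge: Carving gouge 201 mm long, 0.135 kg, red tape round its pale eight-sided wooden handle; lies on strop or oilstone. Origin under its middle on the surface it lies on; x along it to the cutting edge at x = +100 mm, z up. Handle x = -100 to 5 mm, up to 25 mm wide, 26 high; ferrule to x = 15 mm, 19 thick; thin blade beyond. Balance point x = -42 mm; pinch it across near x = -45 mm.
- red_tape (a point): Middle of the red tape ring, 74 mm from the red gouge's origin towards the handle end, on the handle's axis.
- blue_gouge: Carving gouge 201 mm long, 0.14 kg, blue tape round its wooden handle; same layout and axes as the red one, handle up to 28 mm wide and 30 mm high, balance point x = -43 mm. It lies on whichever of strop and oilstone the red one does not.
- blue_tape (a point): Middle of the blue tape ring, 74 mm from the blue gouge's origin towards the handle end, on the handle's axis.
- honing_board: Wooden honing board 182 x 170 mm, fixed. Origin under its middle, z up. Along its x lie two rests, tops 34 mm above the bench: the brown leather strop, 56 mm wide, centred at y = +46 mm, and the grey oilstone, 156 x 72 mm, centred at y = -46 mm. A gouge lies along each, edge towards +x, within about 0.15 rad of x.
- glue_bottle: White glue bottle with an orange cap, 58 mm across, 178 mm tall, standing loose. Origin under its middle.
- turned_finial: Small turned wooden finial, 38 mm across, 71 mm tall, standing loose between board and stand. Origin under its middle.
- mallet_brass: Carver's mallet standing loose on its round pale head, dark handle up, 81 mm across, 254 mm tall. Origin under its middle.

How it is judged:
By the outcome, as a careful person would: the job done as asked, in the order asked, and still so for the second after the job is handed in, with the robot touching nothing.
It also fails if it takes over 58 s, if anything falls off the work surface, if the arm or the gripper's body presses on something with over 40 N, if the wrist force passes 120 N, or if a joint passes its speed limit or range.

### The arm

A 7-joint arm with a two-finger parallel gripper is mounted at the origin on a cart in front of the work surface, level with it; the furniture and walls round the work are solid. World frame = base frame: x ahead of the robot, y to its left, z up, the work surface at z = 0. Lengths are in m, angles in rad, forces in N, time in s.
With the tool pointing down it reaches from about 0.425 to 0.8 m from the base axis. Payload 8.3 kg.
Tool frame: the origin (TCP) lies midway between the tips of the shut fingers; the grasp point (between the pads) lies 19 mm behind it; z points along the fingers, y is the line along which they close (so a half turn about z gives the same grasp; the last joint's range is limited). The gripper opens to 85 mm and grips with 20 to 120 N. Pads are 22 mm wide; open, the fingers measure 114 mm over their backs; the gripper's body (76 mm by 85 mm) begins 54 mm behind the grasp point. The pads swing forward as they close: fully open they stand 13 mm farther back than shut.
Start: joints at [-0.063, 0.383, 0.016, 1.37, -0.006, 1.388, -0.046], TCP at [0.625, 0, 0.231] pointing down, gripper open.
Joint ranges: [-2.95, 2.95], [-0.25, 2.06], [-1.52, 1.56], [0.18, 2.33], [-1.44, 4.58], [0.02, 2.06], [-3.01, 3.01]. Speed limits (rad/s): [2.39, 2.39, 3.01, 3.01, 3.14, 3.14, 3.14].

### API

Orientations are given as a rotation vector (axis times angle).
In Python, from workcell import robot gives the robot as it stands.
- The arm moves only by the tool jog_arm, called by a JSON object that holds its "fn" and its "kwargs", one argument or row to a line. Schema: {"type":"object","properties":{"steps":{"type":"string"},"aperture":{"type":"number"},"only":{"type":"string"},"quiet":{"type":"boolean"},"lines":{"type":"string"}},"required":["steps"],"additionalProperties":false}. steps is a string of 1 to 20 rows, parted by a bar, with the numbers parted by spaces; each row has 4 numbers: dx, dy, dz in units of 50 mm, then a turn about the tool's z in units of 0.1 rad; each row is the pose to reach, as a shift and turn from the pose commanded when the call began, along the tool's axes at that moment; what a row does not reach only later rows make up. A row lasts 1/10 s, in which the tool goes at most 0.05 m and 0.15 rad, less where a joint would pass 70% of its speed; a pose out of reach is approached as far as the arm can. aperture is the finger opening in m, set as the call begins (left out keeps the last). The fingers move at their own pace and stop on an object; the grip force is fixed at half the most. Time passes only in rows, so rows that do not move let the fingers close. The tool returns the time, the measured TCP pose, the force, the opening and the grip force at its end. only (a regular expression) keeps the lines of the reply that match it, lines (a string "A,B") keeps lines A to B, and quiet returns only ok. Input that does not fit is refused with a message, and nothing moves.
- robot.sense(): the state, without advancing time (a new reading comes with each control period).
- robot.get_image(name): name is "scene" or "top" or "wrist"; returns a dict with "pixels" (480x640x3 uint8, blue, green, red), "intrinsics" (3x3 intrinsics, pixels), "D" ([k1, k2, p1, p2, k3] as OpenCV has them; the pictures are not rectified), "world_from_camera" (4x4, takes a point from camera to world coordinates); the wrist camera has in their place "tool_from_camera" (4x4, takes a point from camera to tool coordinates, whose origin is the TCP and whose axes are the flange's). Camera axes: x right, y down, z forward; pixel columns grow to the right and rows downward; lengths in m; the calibration is good to about 2 mm. A picture is of the moment at which its call begins: read the wrist's pose just before it. There is no depth.
- robot.sign_off(): hands the job in; it is judged then, once.
The state is a dict: "time": time; "qpos": joint angles; "dq": joint speeds; "tau": joint torques, N m; "position": TCP position; "eef_rot": TCP orientation; "ft_force": force on the tool from outside, world axes, zero at the start; "ft_torque": the same for the moment, N m; "gripper_width": finger opening in m; "gripper_force": force on a finger pad.
Only numpy, scipy, OpenCV 4.12 (cv2) and the standard library are available. Lean on these libraries where they do the work, as an engineer would, in place of code of your own. Each camera call takes 0.05 s, during which the arm holds its last target. There are 200 camera calls.

## Working session

There is one attempt and no reset: what is moved stays moved. The work goes in short steps, Python scripts to look and compute and a tool call to move; the robot and the scene stay as the last step left them, time stands still between calls to the robot, and variables do not carry over. Pictures are saved under pics/ and viewed, at most 10 in all, crops included, and the job is handed in when it is done.

```bash
ls; mkdir -p pics; python3 - <<'E'
from workcell import robot
import cv2,numpy as np
for n in ("scene","top"):
    i=robot.get_image(n); cv2.imwrite(f"pics/{n}0.png",i["pixels"]); print(n,i["intrinsics"],i["D"],np.round(i["world_from_camera"],4))
s=robot.sense(); print(s["position"],s["eef_rot"],s["time"])
E
```

```text
pics
workcell.py
scene [[600.05284596   0.         319.33313818]
 [  0.         600.05284596 240.31911892]
 [  0.           0.           1.        ]] [-0.13552885  0.          0.          0.          0.        ] [[-0.5645 -0.3337  0.7549 -0.3165]
 [-0.8252  0.2465 -0.5082  0.7595]
 [-0.0165 -0.9099 -0.4146  0.6414]
 [ 0.      0.      0.      1.    ]]
top [[578.83369021   0.         322.99435381]
 [  0.         578.83369021 237.48340958]
 [  0.           0.           1.        ]] [-0.12287139  0.          0.          0.          0.        ] [[ 0.0234 -0.9966  0.0791  0.4229]
 [-0.9997 -0.023   0.0059  0.1891]
 [-0.004  -0.0792 -0.9969  1.425 ]
 [ 0.      0.      0.      1.    ]]
[6.24558684e-01 3.19079053e-05 2.30377290e-01] [-2.22053144e+00 -2.22065525e+00  1.94612937e-03] 0.1
```
View pics/scene0.png

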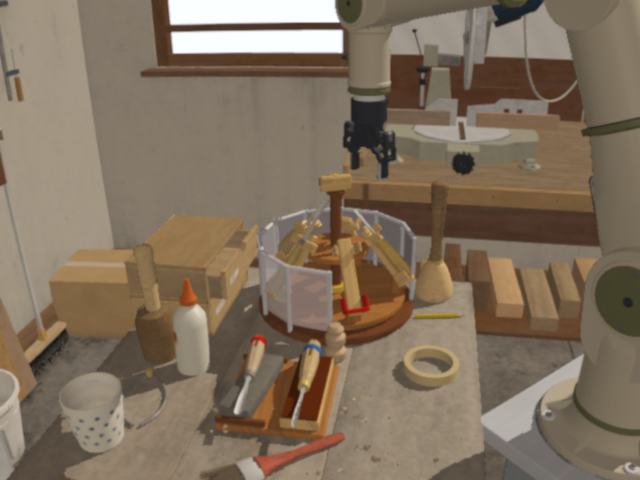

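View pics/top0.png

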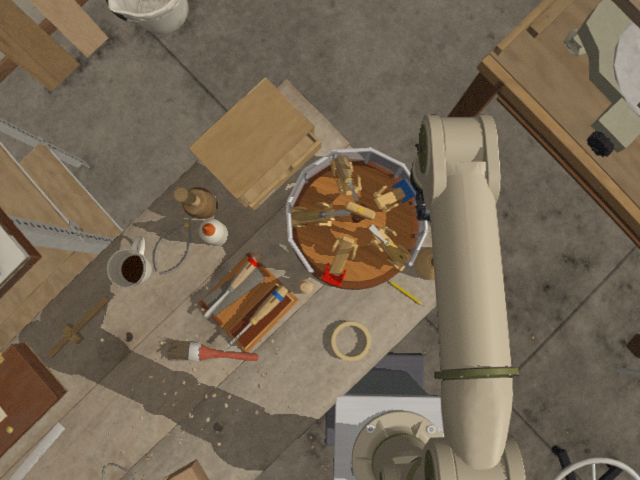

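The blue-taped gouge lies on the brown strop (scene ~310,350; top ~272,298). The red one is on the grey stone (scene ~257,343). The stand is at about (357,217) in top, with the red stop at (335,275) and the blue stop at (403,190). I'll enlarge the stand and board.

```bash
cat > h.py <<'E'
import cv2,numpy as np
from workcell import robot
def rays(im,uv,T=None):
    T=im["world_from_camera"] if T is None else T
    p=cv2.undistortPoints(np.array(uv,float).reshape(-1,1,2),im["intrinsics"],np.array(im["D"])).reshape(-1,2)
    d=np.c_[p,np.ones(len(p))]@T[:3,:3].T
    return T[:3,3],d
def plane(im,uv,z,T=None):
    o,d=rays(im,uv,T); return o+d*((z-o[2])/d[:,2])[:,None]
def proj(im,P,T=None):
    T=im["world_from_camera"] if T is None else T
    Ti=np.linalg.inv(T); r=cv2.Rodrigues(Ti[:3,:3])[0]
    return cv2.projectPoints(np.array(P,float).reshape(-1,1,3),r,Ti[:3,3],im["intrinsics"],np.array(im["D"]))[0].reshape(-1,2)
def tri(a,ua,b,ub):
    o1,d1=rays(a,[ua]);o2,d2=rays(b,[ub]);d1=d1[0];d2=d2[0]
    s=np.linalg.lstsq(np.c_[d1,-d2],o2-o1,rcond=None)[0]
    p,q=o1+s[0]*d1,o2+s[1]*d2
    return (p+q)/2,np.linalg.norm(p-q)
def blobs(im,col,amin=12):
    h=cv2.cvtColor(im["pixels"],cv2.COLOR_BGR2HSV);H,S,V=h[...,0],h[...,1],h[...,2]
    m={"red":((H<5)|(H>174))&(S>170)&(V>90),"blue":(H>100)&(H<125)&(S>130)&(V>50),"orange":(H>5)&(H<14)&(S>180)&(V>150)}[col]
    n,l,st,c=cv2.connectedComponentsWithStats(m.astype(np.uint8))
    return [(np.round(c[i],1).tolist(),int(st[i,4]),st[i,:4].tolist()) for i in range(1,n) if st[i,4]>=amin]
E
python3 - <<'E'
from h import *
for n in ("scene","top"):
    im=robot.get_image(n)
    for c in ("red","blue","orange"): print(n,c,blobs(im,c))
im=robot.get_image("top")
c=im["pixels"][140:360,180:440]
cv2.imwrite("pics/topc.png",cv2.resize(c,(708,600),interpolation=cv2.INTER_CUBIC))
E
```

```text
scene red [([355.5, 305.4], 202, [341, 295, 28, 19]), ([258.8, 338.6], 54, [251, 336, 15, 8])]
scene blue [([313.9, 346.9], 33, [306, 345, 15, 7])]
scene orange [([190.4, 293.6], 117, [185, 279, 12, 25])]
top red [([252.8, 261.8], 45, [248, 257, 10, 10]), ([331.8, 277.4], 222, [322, 264, 23, 23])]
top blue [([404.9, 189.5], 168, [393, 180, 21, 23]), ([277.3, 295.5], 45, [273, 291, 10, 10])]
top orange [([209.4, 229.7], 68, [204, 225, 10, 11]), ([344.7, 273.6], 13, [343, 269, 4, 11])]
```

View pics/topc.png

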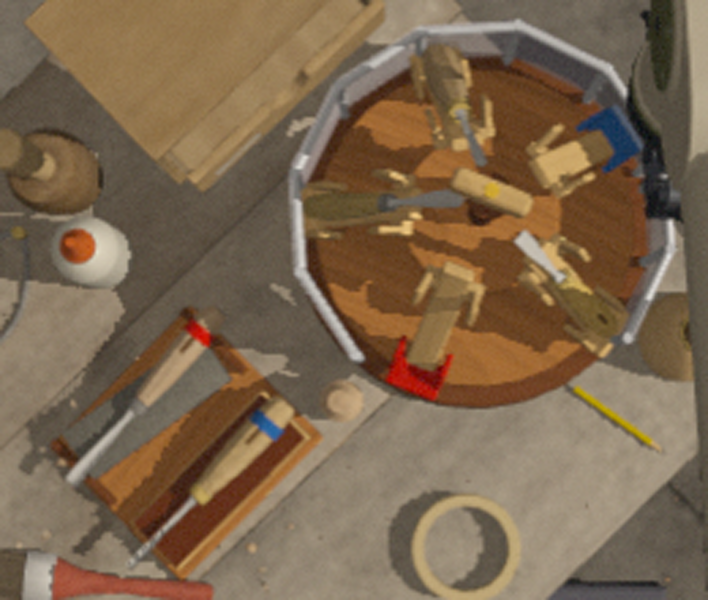

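The crop shows the stand's bar grip at crop (491,190), with ends at (453,180) and (530,205). The guard's gap ends are at (360,357) and (628,340). The finial is at (343,400), the board corners at (190,310), (55,447), (180,577) and (320,437), and the blue gouge tip at (132,565).

```bash
cat > m.py <<'E'
from h import *
t=robot.get_image("top"); s=robot.get_image("scene")
C=lambda p:(np.array(p,float)/[2.7231,2.7273]+[180,140])
g=plane(t,C([(360,357),(302,265),(296,175),(340,85),(415,33),(518,23),(612,68),(668,230),(628,340)]),.151)
A=np.c_[2*g[:,:2],np.ones(len(g))]; b=(g[:,:2]**2).sum(1); x=np.linalg.lstsq(A,b,rcond=None)[0]
c=x[:2]; print("guard centre",c,"r",np.sqrt(x[2]+c@c), "resid",np.round(np.linalg.norm(g[:,:2]-c,axis=1),4))
ang=lambda p:np.arctan2(p[1]-c[1],p[0]-c[0])
print("gap end angs",np.degrees(ang(g[0])),np.degrees(ang(g[-1])))
gr=plane(t,C([(491,190),(453,180),(530,205)]),.281); print("grip",gr,np.degrees(np.arctan2(*(gr[1]-gr[2])[[1,0]])), np.linalg.norm(gr[1]-gr[2]))
for n,uv in(("red",blobs(t,"red")[1][0]),("blue",blobs(t,"blue")[0][0])):
    p=plane(t,[uv],.075)[0]; print(n,p,np.degrees(ang(p)),np.linalg.norm(p[:2]-c))
tp,e=tri(t,blobs(t,"blue")[1][0],s,blobs(s,"blue")[0][0]); print("blue tape tri",tp,e)
print("tape plane .050",plane(t,[blobs(t,"blue")[1][0]],.052))
print("red tri",tri(t,blobs(t,"red")[0][0],s,blobs(s,"red")[1][0]))
bc=plane(t,C([(190,310),(55,447),(180,577),(320,437)]),.01);print("board",bc,bc.mean(0))
ends=plane(t,C([(285,402),(132,565)]),.045);d=ends[1]-ends[0];print("gouge ends",ends,np.degrees(np.arctan2(d[1],d[0])),np.linalg.norm(d))
print("finial",plane(t,C([(343,400)]),.06),"bottle cap",plane(t,C([(77,246)]),.17))
E
python3 m.py
```

```text
guard centre [0.57241377 0.12102602] r 0.15566831678834028 resid [0.1568 0.1546 0.1554 0.1553 0.1555 0.1564 0.1575 0.1513 0.1581]
gap end angs 141.48481347660663 -131.18349190024367
grip [[0.57093934 0.12289344 0.281     ]
 [0.57764496 0.15082871 0.281     ]
 [0.56059014 0.09417461 0.281     ]] 73.2464043041255 0.05916547544488084
red [0.43753943 0.17372805 0.075     ] 158.65697061393016 0.1448053587456728
blue [0.64788077 0.00660023 0.075     ] -56.59403503850009 0.1370712502537589
blue tape tri [0.39108444 0.30027394 0.05984759] 0.0034838346066388974
tape plane .050 [[0.39190892 0.30234929 0.052     ]]
red tri (array([0.46935122, 0.36137089, 0.05767307]), np.float64(0.0009103797340810361))
board [[0.49122342 0.37612645 0.01      ]
 [0.36506774 0.49441888 0.01      ]
 [0.25254762 0.37797791 0.01      ]
 [0.38045898 0.25594834 0.01      ]] [0.37232444 0.3761179  0.01      ]
gouge ends [[0.41118447 0.28567859 0.045     ]
 [0.26587053 0.41568458 0.045     ]] 138.18240372798 0.19498127348571745
finial [[0.4142576 0.2345342 0.06     ]] bottle cap [[0.5326874  0.44803843 0.17      ]]
```

Careful with the scale: shifts go in units of 50 mm and turns go in units of 0.1 rad. That gives: 0.122 m is 2.44, -0.1 m is -2, 0.3 rad is 3.

{"fn": "jog_arm", "kwargs": {
  "steps": "0 0 -1 0 | 0 0 -2 1 | 0.6 -0.26 -2.6 2 | 1.2 -0.52 -2.6 3 | 1.8 -0.8 -2.6 3.3 | 2.44 -1.04 -2.6 3.3 | 2.44 -1.04 -2.6 3.3 | 2.44 -1.04 -2.6 3.3 | 2.44 -1.04 -2.6 3.3",
  "aperture": 0.06
}}

```text
time: 1.25
position: [0.5733, 0.1208, 0.3613]
eef_rot: [2.557, 1.824, -0.001]
ft_force: [-0.1, -0.6, 0.1]
gripper_width: 0.0602
gripper_force: 0.0
```

```bash
python3 - <<'E'
from h import *
s=robot.sense();i=robot.get_image("wrist");print(s["qpos"],i["intrinsics"],i["D"],i["tool_from_camera"]);cv2.imwrite("pics/w1.png",i["pixels"])
E
```

```text
[-0.2687075   0.27731414  0.00852531  1.22717439 -0.00167712  1.63723234
 -0.59213084] [[393.09044771   0.         319.39870135]
 [  0.         393.09044771 241.03073796]
 [  0.           0.           1.        ]] [-0.03331285  0.          0.          0.          0.        ] [[ 3.50353649e-04 -9.53636876e-01 -3.00959442e-01  7.53790988e-02]
 [ 9.99999936e-01  3.56864405e-04  3.33419338e-05  3.57583351e-04]
 [ 7.56056147e-05 -3.00959434e-01  9.53636940e-01 -1.42775438e-01]
 [ 0.00000000e+00  0.00000000e+00  0.00000000e+00  1.00000000e+00]]
```

View pics/w1.png

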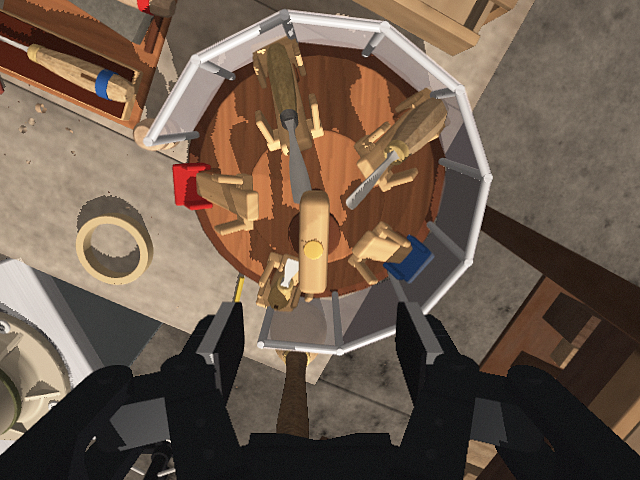

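The wrist view shows the pale bar upright in the image, from (315,193) to (313,293), with its yellow dot at (313,250). The guard's gap ends are at (150,142) and (262,345), the red stop is at (188,186), the blue stop at (408,258), and the mallet is just below (295,380).

```bash
cat >> h.py <<'E'
from scipy.spatial.transform import Rotation as R
def wristT(im,s):
    T=np.eye(4);T[:3,:3]=R.from_rotvec(s["eef_rot"]).as_matrix();T[:3,3]=s["position"];return T@im["tool_from_camera"]
def circ(g):
    A=np.c_[2*g[:,:2],np.ones(len(g))];x=np.linalg.lstsq(A,(g[:,:2]**2).sum(1),rcond=None)[0];return x[:2],np.sqrt(x[2]+x[:2]@x[:2])
E
python3 - <<'E'
from h import *
s=robot.sense();im=robot.get_image("wrist");T=wristT(im,s)
g=plane(im,[(150,142),(198,60),(288,14),(385,25),(461,88),(488,178),(470,262),(342,350),(262,345)],.151,T)
c,r=circ(g);print(c,r,np.linalg.norm(g[:,:2]-c,axis=1).round(4))
a=lambda p:np.degrees(np.arctan2(p[1]-c[1],p[0]-c[0]))%360
print("vertices",[round(a(p),1) for p in g])
print("gap",a(g[0]),a(g[-1]))
b=plane(im,[(313,250),(315,193),(313,293)],.281,T);d=b[1]-b[2];print("grip",b,np.degrees(np.arctan2(d[1],d[0])),np.linalg.norm(d))
h=cv2.cvtColor(im["pixels"],cv2.COLOR_BGR2HSV);m=((h[...,1]>60)&(h[...,1]<180)&(h[...,2]>150)).astype(np.uint8);m[:190]=0;m[296:]=0;m[:,:298]=0;m[:,330:]=0
for n,l,z in(("red",blobs(im,"red",100),.078),("blue",blobs(im,"blue",100),.078)):
    for q in l: p=plane(im,[q[0]],z,T)[0];print(n,q,p.round(4),a(p),np.linalg.norm(p[:2]-c))
ys,xs=np.nonzero(m);print("bar line",np.polyfit(ys,xs,1),xs.min(),xs.max(),ys.min(),ys.max())
E
```

```text
[0.57154471 0.12057084] 0.15725395122114677 [0.1569 0.1567 0.1575 0.1579 0.1577 0.1562 0.1578 0.1561 0.1586]
vertices [np.float64(140.2), np.float64(109.9), np.float64(79.4), np.float64(50.5), np.float64(20.4), np.float64(349.8), np.float64(319.9), np.float64(260.4), np.float64(229.9)]
gap 140.21323302774385 229.94397110399626
grip [[0.56994757 0.12095692 0.281     ]
 [0.58242524 0.15313943 0.281     ]
 [0.56062317 0.09432699 0.281     ]] 69.65999911769113 0.06272347280415652
red ([142.4, 4.3], 108, [137, 0, 12, 11]) [0.4706 0.3481 0.078 ] 113.92727673826276 0.24889665108230521
red ([188.2, 185.2], 1185, [172, 162, 41, 48]) [0.4399 0.1715 0.078 ] 158.87314058556666 0.14116222383695995
blue ([102.5, 82.9], 323, [95, 70, 22, 30]) [0.4001 0.2969 0.078 ] 134.2006323790632 0.24597789659485556
blue ([409.2, 260.7], 863, [383, 235, 48, 46]) [0.6449 0.0079 0.078 ] 303.08169626341095 0.13445727000978674
bar line [-3.73415620e-02  3.22932522e+02] 298 329 190 295
```

To row units: 0.112 m is 2.24, 0.06 m is 1.2, 0.035 rad is 0.35.

{"fn": "jog_arm", "kwargs": {
  "steps": "-0.02 -0.04 0.6 0.35 | -0.02 -0.04 1.2 0.35 | -0.02 -0.04 1.8 0.35 | -0.02 -0.04 2.16 0.35 | -0.02 -0.04 2.24 0.35 | -0.02 -0.04 2.24 0.35 | -0.02 -0.04 2.24 0.35"
}}

```text
time: 2.05
position: [0.5715, 0.1215, 0.2507]
eef_rot: [2.588, 1.78, 0.003]
ft_force: [0.6, 0.1, 0.8]
gripper_width: 0.06
gripper_force: 0.0
```

{"fn": "jog_arm", "kwargs": {
  "steps": "0 0 0 0 | 0 0 0 0 | 0 0 0 0 | 0 0 0 0 | 0 0 0 0 | 0 0 0 0 | 0 0 0 0 | 0 0 0 0",
  "aperture": 0.005
}}

```text
time: 2.85
position: [0.5702, 0.1231, 0.2524]
eef_rot: [-2.586, -1.783, -0.004]
ft_force: [-10.1, 1.1, 13.9]
gripper_width: 0.0176
gripper_force: 70.6
```

{"fn": "jog_arm", "kwargs": {
  "steps": "0 0 0 0.6 | 0 0 0 1.6 | 0 0 0 2.7 | 0 0 0 3.8 | 0 0 0 4.9 | 0 0 0 6 | 0 0 0 7.1 | 0 0 0 8.2 | 0 0 0 9.3 | 0 0 0 10.4 | 0 0 0 11.5 | 0 0 0 12.6 | 0 0 0 13.7 | 0 0 0 14.8 | 0 0 0 15.9 | 0 0 0 17 | 0 0 0 18.1 | 0 0 0 19.2 | 0 0 0 20.2 | 0 0 0 20.6"
}}

```text
time: 4.85
position: [0.57, 0.1241, 0.2524]
eef_rot: [-2.856, 1.301, 0.0]
ft_force: [-10.8, 3.2, 16.5]
gripper_width: 0.0174
gripper_force: 66.9
```

{"fn": "jog_arm", "kwargs": {
  "steps": "0 0 0 0 | 0 0 0 0 | 0 0 0 0"
}}

```text
time: 5.15
position: [0.57, 0.1241, 0.2524]
eef_rot: [-2.858, 1.296, 0.001]
ft_force: [-11.4, 3.8, 16.6]
gripper_width: 0.017
gripper_force: 67.0
```

```bash
python3 - <<'E'
from h import *
im=robot.get_image("top");print(robot.sense()["qpos"].__repr__())
c=np.array([.5715,.1206])
print([ (q[0],np.degrees(np.arctan2(*(plane(im,[q[0]],.078)[0][:2]-c)[::-1]))%360) for k in("blue","red") for q in blobs(im,k,40)])
E
```

```text
array([-0.47735079,  0.28423393,  0.26724336,  1.46731486, -0.07836235,
        1.39827123, -2.62905873])
[([354.4, 281.9], np.float64(179.5427571183399)), ([277.2, 295.4], np.float64(134.90392297608227)), ([317.1, 175.6], np.float64(41.96499863957348)), ([252.9, 261.9], np.float64(113.2692038330873))]
```

{"fn": "jog_arm", "kwargs": {
  "steps": "0 0 0 0 | 0 0 0 0 | 0 0 0 0 | 0 0 0 0",
  "aperture": 0.06
}}

```text
time: 5.6
position: [0.5707, 0.1214, 0.2491]
eef_rot: [2.859, -1.302, -0.001]
ft_force: [-0.4, 0.0, -0.6]
gripper_width: 0.06
gripper_force: 0.0
```

{"fn": "jog_arm", "kwargs": {
  "steps": "0 0 -0.6 0 | 0 0 -1.4 0 | 0 0 -2.2 0 | 0 0 -2.6 0 | 0 0 -2.6 0 | 0 0 -2.6 0"
}}

```text
time: 6.2
position: [0.5709, 0.1216, 0.3789]
eef_rot: [2.859, -1.302, -0.0]
ft_force: [0.5, -0.4, -0.2]
gripper_width: 0.0602
gripper_force: 0.0
```

```bash
python3 - <<'E'
from h import *
s=robot.sense();im=robot.get_image("wrist");T=wristT(im,s);cv2.imwrite("pics/w2.png",im["pixels"])
c=np.array([.5715,.1206])
for k in("blue","red"):
  for q in blobs(im,k,100):
    p=plane(im,[q[0]],.078,T)[0];print(k,q,p,np.degrees(np.arctan2(*(p[:2]-c)[::-1]))%360,np.linalg.norm(p[:2]-c))
im=robot.get_image("top")
print([ (q,np.degrees(np.arctan2(*(plane(im,[q[0]],.078)[0][:2]-c)[::-1]))%360) for k in("blue","red") for q in blobs(im,k,40)])
E
```

```text
blue ([412.3, 256.9], 931, [385, 232, 49, 45]) [0.43198814 0.10910217 0.078     ] 184.7113694538683 0.13998485157453006
blue ([332.4, 369.3], 160, [321, 358, 22, 17]) [0.39928521 0.29030236 0.078     ] 135.42100590996182 0.24177845977405696
red ([197.8, 189.2], 838, [186, 168, 33, 45]) [0.67451711 0.21166117 0.078     ] 41.47482184871799 0.1374942244486379
red ([260.2, 365.5], 129, [250, 361, 21, 10]) [0.47501619 0.34859101 0.078     ] 112.93765765539764 0.24756619972571164
[(([357.1, 282.3], 170, [349, 271, 19, 18]), np.float64(182.04267343691959)), (([277.2, 295.4], 44, [273, 291, 10, 10]), np.float64(134.90392297608227)), (([317.2, 175.5], 184, [308, 167, 23, 22]), np.float64(41.8284317882494)), (([252.6, 261.7], 44, [248, 257, 10, 10]), np.float64(113.11594238960699))]
```

View pics/w2.png

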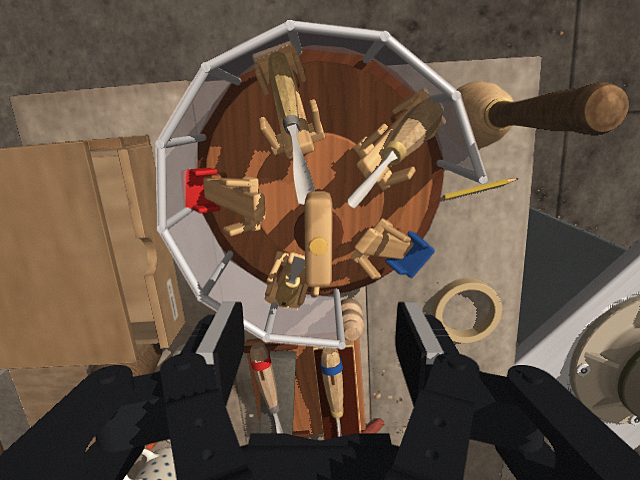

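The blue stop now faces the gap's middle (measured mean 185.1° against 185.05°), and nothing was disturbed. Next is the blue gouge.

To row units: -0.281 m is -5.62, -0.2 m is -4, -0.84 rad is -8.4.

{"fn": "jog_arm", "kwargs": {
  "steps": "-0.4 0 0 -1.4 | -1 0.1 0 -2.8 | -1.6 0.2 0 -4.2 | -2.4 0.2 0 -5.6 | -3.2 0.3 0 -7 | -4 0.4 0 -8.4 | -4.8 0.44 0 -9.8 | -5.4 0.44 0 -11.2 | -5.62 0.44 0 -12.6 | -5.62 0.44 0.6 -14 | -5.62 0.44 1.2 -15.4 | -5.62 0.44 1.8 -16.8 | -5.62 0.44 2.4 -18.2 | -5.62 0.44 3 -19.6 | -5.62 0.44 3.2 -21 | -5.62 0.44 3.2 -22.4 | -5.62 0.44 3.2 -23.8 | -5.62 0.44 3.2 -25.2 | -5.62 0.44 3.2 -26.6 | -5.62 0.44 3.2 -28"
}}

```text
time: 8.3
position: [0.3689, 0.3185, 0.2179]
eef_rot: [-1.76, -2.601, 0.004]
ft_force: [-0.8, 0.6, -0.2]
gripper_width: 0.0599
gripper_force: 0.0
```

{"fn": "jog_arm", "kwargs": {
  "steps": "0 0 0 -1.4 | 0 0 0 -2.8 | 0 0 0 -4.2 | 0 0 0 -4.65 | 0 0 0 -4.65 | 0 0 0 -4.65",
  "aperture": 0.07
}}

```text
time: 8.9
position: [0.3692, 0.3188, 0.2185]
eef_rot: [-1.125, -2.933, 0.002]
ft_force: [-0.2, -1.0, -0.2]
gripper_width: 0.0702
gripper_force: 0.0
```

```bash
python3 - <<'E'
from h import *
s=robot.sense();im=robot.get_image("wrist");T=wristT(im,s);cv2.imwrite("pics/w3.png",im["pixels"]);print(s["qpos"])
for q in blobs(im,"blue",50): print(q,plane(im,[q[0]],.058,T))
E
```

```text
[-0.66023234  0.10156388 -0.12616547  1.74909958  0.01314347  1.29332999
  0.04898895]
([322.6, 252.4], 479, [305, 240, 37, 21]) [[0.39170525 0.29991849 0.058     ]]
([220.9, 411.6], 400, [211, 397, 21, 31]) [[0.44637282 0.12187767 0.058     ]]
```

View pics/w3.png

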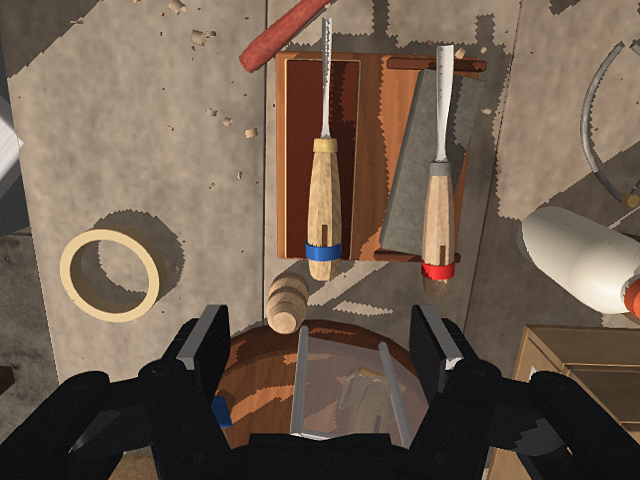

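The blue gouge lies nearly upright in the image: butt (321,278), tape (322,252), ferrule (325,146), tip (328,20). The finial is at (287,305).

```bash
python3 - <<'E'
from h import *
s=robot.sense();im=robot.get_image("wrist");T=wristT(im,s)
P=plane(im,[(321.5,276),(322.6,252.4),(325.5,146),(328,20)],.058,T);P[2]=plane(im,[(325.5,146)],.055,T);P[3]=plane(im,[(328,20)],.045,T)
print(P)
for a,b in((1,2),(1,3),(0,3)):
    d=P[b]-P[a];print(np.degrees(np.arctan2(d[1],d[0])),np.linalg.norm(d[:2]))
Rm=R.from_rotvec(s["eef_rot"]).as_matrix();d=P[3]-P[1];d[2]=0;d/=np.linalg.norm(d)
y=Rm[:,1];print("tool y deg",np.degrees(np.arctan2(y[1],y[0])))
G=P[1]+d*.029;G[2]=.039;print("target",G,"tool delta",Rm.T@(G-s["position"]))
f=plane(im,[(283,322)],.071,T);print("finial top",f)
E
```

```text
[[0.40679452 0.28548793 0.058     ]
 [0.39189798 0.30003429 0.058     ]
 [0.33031352 0.35808465 0.055     ]
 [0.26535374 0.41855332 0.045     ]]
136.69206153744602 0.0846314988364424
136.87562139393063 0.17337879165470488
136.74759353115277 0.19419549889250987
tool y deg 48.04158888234793
target [0.37073171 0.31985823 0.039     ] tool delta [-0.00044844  0.00191606  0.17966777]
finial top [[0.41211454 0.23776239 0.071     ]]
```

To row units: 0.179 m is 3.58, 0.17 m is 3.4, 0.02 rad is 0.2.

{"fn": "jog_arm", "kwargs": {
  "steps": "0.02 0.04 0.8 0.2 | 0.02 0.04 1.6 0.2 | 0.02 0.04 2.4 0.2 | 0.02 0.04 3 0.2 | 0.02 0.04 3.4 0.2 | 0.02 0.04 3.58 0.2 | 0.02 0.04 3.58 0.2 | 0.02 0.04 3.58 0.2"
}}

```text
time: 9.8
position: [0.3707, 0.3219, 0.0412]
eef_rot: [1.152, 2.922, 0.002]
ft_force: [-0.4, -0.2, 1.4]
gripper_width: 0.07
gripper_force: 0.0
```

{"fn": "jog_arm", "kwargs": {
  "steps": "0 0 0 0 | 0 0 0 0 | 0 0 0 0 | 0 0 0 0 | 0 0 0 0 | 0 0 0 0 | 0 0 0 0 | 0 0 0 0",
  "aperture": 0.015
}}

```text
time: 10.6
position: [0.3707, 0.3217, 0.0414]
eef_rot: [1.152, 2.922, 0.002]
ft_force: [-1.4, -1.6, 6.8]
gripper_width: 0.0251
gripper_force: 58.6
```

{"fn": "jog_arm", "kwargs": {
  "steps": "0 0 -0.2 0 | 0 0 -0.6 0 | 0 0 -1.2 0 | 0 0 -2 0 | 0 0 -3 0 | 0 0 -4 0 | 0 0 -4.8 0 | 0 0 -5.4 0 | 0 0 -5.6 0 | 0 0 -5.6 0"
}}

```text
time: 11.6
position: [0.3704, 0.3216, 0.3217]
eef_rot: [1.151, 2.922, 0.004]
ft_force: [-0.1, 0.3, -2.4]
gripper_width: 0.0251
gripper_force: 59.4
```

```bash
python3 - <<'E'
from h import *
s=robot.sense();im=robot.get_image("wrist");a=im["pixels"];b=robot.get_image("scene")["pixels"]
cv2.imwrite("pics/w4.png",np.hstack([cv2.resize(a,(400,300)),cv2.resize(b,(400,300))]));print(s["qpos"])
E
```

```text
[-0.66414676  0.06630683 -0.12294808  1.55970767  0.00813829  1.51331454
  0.03279286]
```

View pics/w4.png

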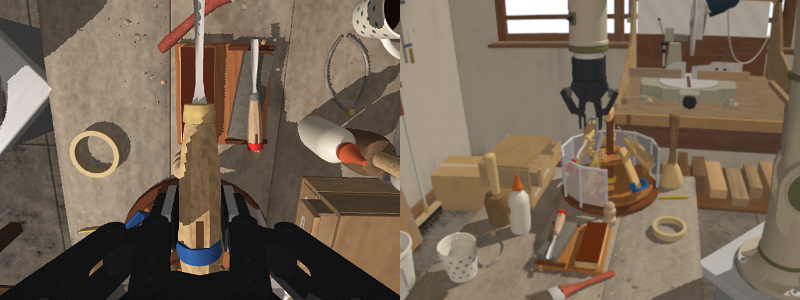

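Left: the gouge is held level and straight, with the tape at the finger pads. Right: nothing else has moved. Next I'll turn it toward the stand at height.

{"fn": "jog_arm", "kwargs": {
  "steps": "-0.2 -0.16 0 1.3 | -0.44 -0.34 0 2.6 | -0.68 -0.52 0 3.9 | -0.92 -0.7 0 5.2 | -1.16 -0.88 0 6.5 | -1.4 -1.06 0 7.8 | -1.64 -1.26 0 9.1 | -1.88 -1.44 0 10.4 | -2.12 -1.64 0 11.7 | -2.36 -1.84 0 13 | -2.6 -2.04 0 14.3 | -2.84 -2.24 0 15.6 | -3.08 -2.42 0 16.9 | -3.32 -2.6 0 18.2 | -3.44 -2.69 0 19.5 | -3.44 -2.69 0 20.8 | -3.44 -2.69 0 22 | -3.44 -2.69 0 22.8 | -3.44 -2.69 0 23 | -3.44 -2.69 0 23"
}}

```text
time: 13.7
position: [0.4037, 0.1054, 0.3189]
eef_rot: [3.137, 0.145, -0.004]
ft_force: [0.0, 1.0, -0.5]
gripper_width: 0.0254
gripper_force: 59.4
```

```bash
python3 - <<'E'
from h import *
s=robot.sense();print(s["qpos"]);Rm=R.from_rotvec(s["eef_rot"]).as_matrix();print(Rm[:,0],Rm[:,1])
e=s["position"][:2]-[.5715,.1206];u=np.array([-.9961,-.088]);print("r",e@u,"lat",e@[.088,-.9961])
E
```

```text
[-0.39538859 -0.0985805   0.05798205  1.72744249  0.00573675  1.51518442
 -1.81665381]
[ 0.99575281  0.09203223 -0.00253297] [ 9.20341683e-02 -9.95755631e-01  6.59886059e-04]
r 0.168502151422533 lat 0.0003388406389652658
```

Careful with the scale: shifts go in units of 50 mm and turns go in units of 0.1 rad. That gives: 0.05 m is 1, 0.148 m is 2.96.

{"fn": "jog_arm", "kwargs": {
  "steps": "0 0 0.4 0 | 0 0 1 0 | 0 0 1.6 0 | 0 0 2.2 0 | 0 0 2.6 0 | 0 0 2.8 0 | 0 0 2.96 0 | 0 0 2.96 0"
}}

```text
time: 14.5
position: [0.4042, 0.1056, 0.1721]
eef_rot: [3.138, 0.144, -0.001]
ft_force: [-1.4, -0.5, 0.4]
gripper_width: 0.0253
gripper_force: 59.5
```

{"fn": "jog_arm", "kwargs": {
  "steps": "0 0 0.12 0 | 0.02 0 0.26 0 | 0.04 0 0.4 0 | 0.06 0 0.52 0 | 0.1 0 0.64 0 | 0.1 0 0.64 0"
}}

```text
time: 15.1
position: [0.4089, 0.106, 0.1394]
eef_rot: [3.138, 0.143, -0.002]
ft_force: [-2.3, -0.0, 0.9]
gripper_width: 0.0254
gripper_force: 60.5
```

```bash
python3 - <<'E'
from h import *
a=robot.get_image("wrist")["pixels"];b=robot.get_image("scene")["pixels"][120:345,220:520]
cv2.imwrite("pics/w5.png",np.hstack([cv2.resize(a,(400,300)),cv2.resize(b,(400,300))]))
E
```

```text
(no output)
```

View pics/w5.png

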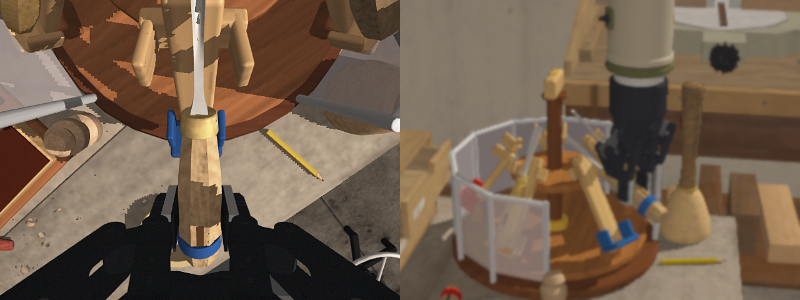

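The wrist view shows the blade lying centred over the bed between the pale cheeks, with the blue stop ahead of the handle at (175,130). The scene view shows the handle already tipping down. Contact forces are small, so the gouge pivots easily.

{"fn": "jog_arm", "kwargs": {
  "steps": "0.04 0 0.16 0 | 0.08 0 0.32 0 | 0.14 0 0.48 0 | 0.2 0 0.62 0 | 0.27 0 0.76 0 | 0.27 0 0.76 0"
}}

```text
time: 15.8
position: [0.4222, 0.1071, 0.101]
eef_rot: [3.138, 0.142, -0.004]
ft_force: [-1.4, 0.5, 1.3]
gripper_width: 0.0249
gripper_force: 61.7
```

{"fn": "jog_arm", "kwargs": {
  "steps": "0.12 0 -0.06 0 | 0.24 0 -0.14 0 | 0.36 0 -0.24 0 | 0.48 0 -0.32 0 | 0.6 0 -0.42 0 | 0.6 0 -0.42 0"
}}

```text
time: 16.4
position: [0.4536, 0.1097, 0.124]
eef_rot: [3.138, 0.141, 0.001]
ft_force: [-1.4, -2.6, 0.0]
gripper_width: 0.0254
gripper_force: 63.2
```

{"fn": "jog_arm", "kwargs": {
  "steps": "0.04 0 0 0 | 0.1 0 0.02 0 | 0.14 0 0.06 0 | 0.16 0 0.1 0 | 0.16 0 0.1 0"
}}

```text
time: 16.9
position: [0.4601, 0.1105, 0.1181]
eef_rot: [3.138, 0.142, -0.002]
ft_force: [-4.8, -1.4, 0.7]
gripper_width: 0.0255
gripper_force: 61.3
```

```bash
python3 - <<'E'
from h import *
s=robot.sense();e=s["position"][:2]-[.5715,.1206];print("r",e@[-.9961,-.088],"lat",e@[.088,-.9961])
a=robot.get_image("wrist")["pixels"];b=robot.get_image("scene")["pixels"][160:340,270:510]
cv2.imwrite("pics/w6.png",np.hstack([cv2.resize(a,(400,300)),cv2.resize(b,(400,300))]))
E
```

```text
r 0.11185163314958245 lat 0.0002520702146812997
```

View pics/w6.png

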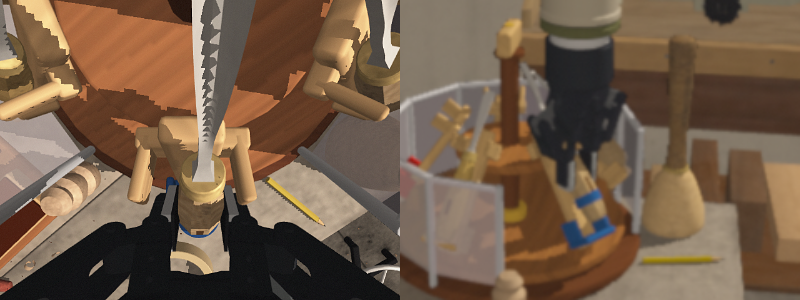

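The gouge lies tilted along the bed, between the cheeks with its handle at the blue stop, and its edge points up. I'll release in two steps and then withdraw up and outward.

To row units: 0.004 m is 0.08, 0.003 m is 0.06.

{"fn": "jog_arm", "kwargs": {
  "steps": "0 0 0.06 0 | 0 0 0.08 0 | 0 0 0.08 0"
}}

```text
time: 17.3
position: [0.4609, 0.1111, 0.1146]
eef_rot: [-3.138, -0.143, -0.002]
ft_force: [-1.3, -0.5, 3.1]
gripper_width: 0.0252
gripper_force: 61.1
```

{"fn": "jog_arm", "kwargs": {
  "steps": "0 0 0 0 | 0 0 0 0 | 0 0 0 0 | 0 0 0 0 | 0 0 0 0",
  "aperture": 0.031
}}

```text
time: 17.8
position: [0.4605, 0.1108, 0.1143]
eef_rot: [-3.138, -0.143, -0.0]
ft_force: [-0.1, 0.5, -0.8]
gripper_width: 0.0309
gripper_force: 0.0
```

{"fn": "jog_arm", "kwargs": {
  "steps": "0 0 0 0 | 0 0 0 0 | 0 0 0 0 | 0 0 0 0 | 0 0 0 0 | 0 0 0 0",
  "aperture": 0.055
}}

```text
time: 18.4
position: [0.4605, 0.1108, 0.1143]
eef_rot: [-3.138, -0.143, 0.0]
ft_force: [0.1, 1.0, -0.3]
gripper_width: 0.055
gripper_force: 0.0
```

{"fn": "jog_arm", "kwargs": {
  "steps": "-0.1 0 -0.2 0 | -0.24 0 -0.6 0 | -0.4 0 -1.2 0 | -0.6 0 -2 0 | -0.8 0 -2.8 0 | -0.9 0 -3.6 0 | -0.9 0 -4.2 0 | -0.9 0 -4.4 0 | -0.9 0 -4.4 0"
}}

```text
time: 19.3
position: [0.416, 0.1068, 0.3362]
eef_rot: [-3.137, -0.143, -0.005]
ft_force: [-0.5, 0.1, 0.1]
gripper_width: 0.055
gripper_force: 0.0
```

```bash
python3 - <<'E'
from h import *
s=robot.sense();im=robot.get_image("wrist");T=wristT(im,s);a=im["pixels"];sc=robot.get_image("scene");b=sc["pixels"][160:340,270:510]
cv2.imwrite("pics/w7.png",np.hstack([cv2.resize(a,(400,300)),cv2.resize(b,(400,300))]))
t=robot.get_image("top");c=np.array([.5715,.1206])
for k in("blue","red"):
  print(k,"top",[q[:2] for q in blobs(t,k)],"scene",[q[:2] for q in blobs(sc,k)])
  for q in blobs(im,k,80):
    p=plane(im,[q[0]],.078,T)[0];print(q[0],q[1],p,np.degrees(np.arctan2(*(p[:2]-c)[::-1]))%360)
E
```

```text
blue top [] scene [([382.9, 286.7], 60), ([378.6, 300.2], 162)]
[315.3, 181.5] 852 [0.43040673 0.11092627 0.078     ] 183.9222137895633
red top [([317.2, 175.6], 188), ([252.7, 261.7], 47)] scene [([278.2, 256.4], 14), ([258.9, 338.6], 53)]
[79.7, 121.6] 284 [0.46917863 0.34889489 0.078     ] 114.14183835645981
```

View pics/w7.png

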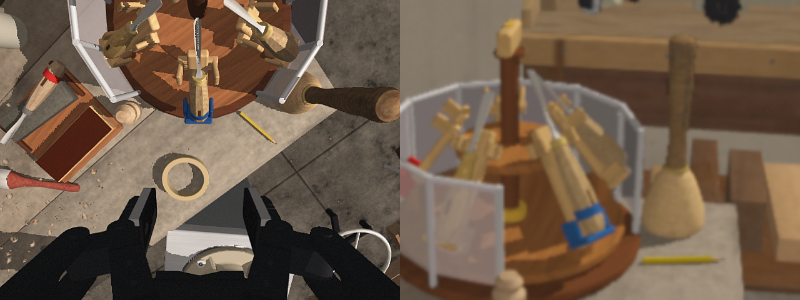

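The gouge lies in the blue cradle against the stop, edge up. The finial, mallet, bottle and red gouge are where they were, and the red stop pixel is unchanged (317,176), so the stand kept its angle. One last numeric seating check follows.

```bash
python3 - <<'E'
from h import *
sc=robot.get_image("scene");u=np.array([-.9961,-.088,0]);z=np.array([0,0,1.]);c=np.array([.5715,.1206,0])
F=c+.135*u+.064*z;bx=-u*.5736+z*.8192;n=u*.8192+z*.5736
for x in(26,31,36): print(x,proj(sc,F+bx*x/1000+n*.015+n*.008),proj(sc,F+bx*x/1000+n*.015))
print([q for q in blobs(sc,"blue")], robot.sense()["time"])
E
```

```text
26 [[385.0150939  284.80593642]] [[382.47296324 285.68713555]]
31 [[383.9968236 282.3348147]] [[381.46088544 283.2299392 ]]
36 [[382.97853559 279.86427955]] [[380.44880452 280.77331965]]
[([383.0, 286.7], 61, [376, 283, 15, 8]), ([378.6, 300.2], 163, [368, 293, 30, 15])] 19.5
```

The tape sits where a fully seated gouge's tape should be (x = 26 mm), so I'm handing in.

```bash
python3 -c "
from workcell import robot
print(robot.sign_off())"
```

```text
the job is handed in; nothing more can be done
None
```

I turned the stand so the blue cradle faces the middle of the gap, laid the finished blue gouge in it (handle against the stop, edge up) and let go; the other gouge, bottle, finial and mallet were not disturbed, and the job was handed in at 19.5 s.

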